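# Hang the cutlery pocket in the tub

## Robot

A 6-joint arm with a two-finger parallel gripper is mounted at the origin on a cart in front of the work surface, level with it; the furniture and walls round the work are solid. World frame = base frame: x ahead of the robot, y to its left, z up, the work surface at z = 0. Lengths are in m, angles in rad, forces in N, time in s.
With the tool pointing down it reaches from about 0.375 to 0.925 m from the base axis. Payload 5.7 kg.
Tool frame: the origin (TCP) lies midway between the tips of the shut fingers; the grasp point (between the pads) lies 19 mm behind it; z points along the fingers, x is the direction in which the jaws open and shut, and the axes are right-handed (so a half turn about z gives the same grasp; the last joint's range is limited). The gripper opens to 88 mm and grips with 3 to 60 N. Pads are 20 mm wide; open, the fingers measure 115 mm over their backs; the gripper's body (75 mm by 178 mm) begins 61 mm behind the grasp point.
Start: joints at [1.085, 0.359, 1.51, -0, 1.272, -0.115], TCP at [0.217, 0.559, 0.223] pointing down, gripper open.
Joint ranges: [-2.97, 2.97], [-1.01, 2.36], [0.21, 2.38], [-0.96, 4.11], [0.2, 2.71], [-2.98, 2.98]. Speed limits (rad/s): [2.39, 2.39, 3.14, 3.14, 3.14, 3.14].

## Interface

Orientations are given as a unit quaternion [x, y, z, w].
In Python, from bench import move_ptp, servo_line, goto_joints, move_gripper, sleep, inverse_kinematics, capture, PlanningError, close_job, spot_in, silhouettes, current_clock, current_joint_pos, current_qvel, current_joint_torque, current_position, current_orientation, current_force, current_torque, current_finger_gap gives the robot as it stands. Calls block until the motion is done:
- move_ptp(position, orientation): joint-space move of the TCP to a pose.
- servo_line(position, orientation=None, rate=0.15, contact_N=None): straight line of the TCP; orientation=None keeps the orientation; rate is the mean speed in m/s. With contact_N (N) it stops when the force on the tool has changed by that much, and returns True; else False.
- goto_joints(angles): joint-space move.
- move_gripper(opening): finger opening in m; the grip force is fixed at half the most; returns when the fingers have stopped.
- sleep(seconds).
- inverse_kinematics(position, orientation): joint angles nearest the present ones, or None.
- capture(name): name is "side" or "top"; returns a dict with "image" (400x640x3 uint8, blue, green, red), "range_z" (400x640 float32, m along the optical axis (not along the pixel's ray), 0 where there is no reading), "intrinsics" (3x3 intrinsics, pixels), "R" (3x3) and "t" (3): a world point X has camera coordinates R X + t. Camera axes: x right, y down, z forward; pixel columns grow to the right and rows downward; lengths in m; the calibration is good to about 2 mm. A picture is of the moment at which its call begins.
A pose or a line that the arm cannot do raises PlanningError and nothing moves.
- close_job(): hands the job in, once; it reports no verdict.
Trained networks look in the newest picture that a camera, given by its name, has taken for a name from the list of things; names that differ only in an ending like _2 or _b are one class to them, and where a whole thing is asked for, a point or a joint stands for the part that bears it (a point fixed in the world has none). Each returns a list of dicts, best first, with "conf" (0 to 1); they miss things now and then, are a little off and sometimes report something else, mostly with a low value. They report only what shows in the picture. A call takes as long as a camera call. They do not tell look-alikes from the thing itself.
- spot_in(camera, query): "xy" ([column, row] in pixels, amid what is visible of it).
- silhouettes(camera, query): "region" (400x640 bool, what is visible of it) and "xy" ([column, row] in pixels, amid what is visible of it).
Readings, each from a call of its own:
- current_clock(): time.
- current_joint_pos(): joint angles.
- current_qvel(): joint speeds.
- current_joint_torque(): joint torques, N m.
- current_position(): TCP position.
- current_orientation(): TCP orientation.
- current_force(): force on the tool from outside, world axes, zero at the start.
- current_torque(): the same for the moment, N m.
- current_finger_gap(): finger opening in m.
Only numpy, scipy, OpenCV 4.12 (cv2) and the standard library are available. Lean on these libraries where they do the work, as an engineer would, in place of code of your own. Each camera call takes 0.05 s, during which the arm holds its last target. There are 200 camera calls.

## Task

Pick up the slotted white cutlery pocket by its tab and hang it inside the steel tub: its bent lip goes over the metal strip on the tub's near rim, and then into the one notch of that strip, fully home and hanging straight. The notch may be anywhere along the middle of the strip, so feel for it with the lip, pressing only gently. Lower it rather than letting it drop, do not push the tub along or tip it, leave the other things where they are, keep the arm clear of the wall cupboard over the right half of the worktop, and let go.

Things in the scene. Friction and masses are not known exactly. Their poses are not given: they have to be found in the camera images.
- tub: open steel tub, 170 mm (x) by 270 mm (y), 130 mm high, 1.4 kg, loose on rubber feet. Origin: centre of its underside. Its -x side is the near long rim, capped by an aluminium strip 6 mm thick (x), 186 mm long (y), that has one notch, 28 mm long, 8 mm deep, open at the top, square through the strip. The strip sits up to 38 mm either way along the rim, and does not shift during the work.
- tub_rim (a point): middle (length and thickness) of the near rim, level with the top of its strip, 130 mm above the tub's underside; axes as the tub: x inward across the tub, y along the rim. The notch's middle is somewhere at y = -38 to +38 mm from here; its place is not measured. Within 54 mm of here the strip's top is level but for the notch.
- basket_grip (a point): centre of the grip tab of the loose, slotted white plastic cutlery pocket (about 100 to 200 g), 135 mm above its underside. The upright tab is 24 mm wide (y), 10 mm thick (x), from 38 mm below to 16 mm above this point; grip it across its width, near this point. Axes: z up, x from the lip toward the pocket, y along the lip.
- basket_hook (a point): middle of the bent lip's underside, 40 mm straight below basket_grip, 95 mm above the pocket's underside; same axes. The lip is 24 mm wide (y). Under it is a 10 mm slot (5 mm either side in x), open downward, between the pocket's neck (+x) and an outer flap (-x, 28 mm deep, flared end) that goes outside the tub. Hung home, this point is 8 mm below tub_rim.
- basket_cup (a point): middle of the pocket itself, an open-topped box 62 mm (x) by 70 mm (y) by 85 mm high; 36 mm to +x of the lip and 53 mm below its underside
- mug: white mug, 78 mm wide and 101 mm high, behind and right; a bystander; origin at the centre of its underside
- timer: round wind-up kitchen timer, 66 mm wide and 55 mm high, behind; a bystander; origin at the centre of its underside
- tuna: flat food tin, 87 mm wide and 40 mm high, in front, between pocket and tub; a bystander; origin at the centre of its underside
- spoon: teaspoon, 139 mm long and 10 mm high, on the right; a bystander; origin at the centre of its underside
Mind the look-alikes: they are no part of the job. What is shaped like the part that bears basket_grip but orange, pink or purple is not meant.

How it is judged:
By the outcome, as a careful person would: the job done as asked, in the order asked, and still so for the second after the job is handed in, with the robot touching nothing.
It also fails if it takes over 67 s, if anything falls off the work surface, if the arm or the gripper's body presses on something with over 40 N, if the wrist force passes 120 N, or if a joint passes its speed limit or range.

## Working session

There is one attempt and no reset: what is moved stays moved. The work goes in short steps, each a Python script; the robot and the scene stay as the last script left them, time stands still between calls to the robot, and variables do not carry over. Pictures are saved under pics/ and viewed, about 8 in all and at most 12, crops included, and the job is handed in when it is done.

```bash
mkdir -p pics; ls; python3 - <<'E'
from bench import *
import cv2,numpy as np
ims=[]
for c in("side","top"):
    d=capture(c); cv2.imwrite(f"pics/{c}0.png",d["image"]); np.savez(f"{c}0.npz",**d)
    print(c,d["intrinsics"].tolist(),d["R"].round(3).tolist(),d["t"].round(3).tolist())
    for q in("tub","basket_grip","basket_hook","tub_rim","tuna"):
        print(q,[(np.round(r["xy"]).tolist(),round(r["conf"],2)) for r in spot_in(c,q)])
print(current_clock(),current_orientation(),current_finger_gap())
E
```

```text
pics
side [[387.3425740976029, 0.0, 314.17632771332444], [0.0, 387.3425740976029, 198.71891629981883], [0.0, 0.0, 1.0]] [[-0.948, -0.318, 0.022], [-0.163, 0.425, -0.89], [0.274, -0.847, -0.455]] [0.576, 0.137, 1.384]
tub [([321.0, 206.0], 0.63)]
basket_grip [([343.0, 265.0], 0.62), ([302.0, 252.0], 0.61), ([333.0, 307.0], 0.56), ([361.0, 247.0], 0.19)]
basket_hook [([304.0, 248.0], 0.89), ([333.0, 304.0], 0.86), ([281.0, 281.0], 0.74), ([340.0, 264.0], 0.59), ([320.0, 204.0], 0.19)]
tub_rim [([320.0, 204.0], 0.77)]
tuna [([363.0, 248.0], 0.75), ([306.0, 248.0], 0.45)]
top [[388.5426115900465, 0.0, 326.1109596492104], [0.0, 388.5426115900465, 201.9460823217276], [0.0, 0.0, 1.0]] [[0.019, -1.0, -0.015], [-0.997, -0.017, -0.075], [0.074, 0.016, -0.997]] [0.136, 0.572, 1.19]
tub [([354.0, 206.0], 0.9), ([301.0, 265.0], 0.57)]
basket_grip [([252.0, 216.0], 0.96), ([207.0, 210.0], 0.95), ([237.0, 255.0], 0.66), ([186.0, 259.0], 0.59)]
basket_hook [([234.0, 255.0], 0.87), ([253.0, 211.0], 0.86), ([188.0, 260.0], 0.8), ([208.0, 210.0], 0.63)]
tub_rim [([354.0, 202.0], 0.6)]
tuna [([301.0, 266.0], 0.68)]
0.6 [ 8.25342102e-01  5.64632990e-01 -2.29477834e-05  1.90258239e-05] 0.0877937607521315
```

View pics/side0.png

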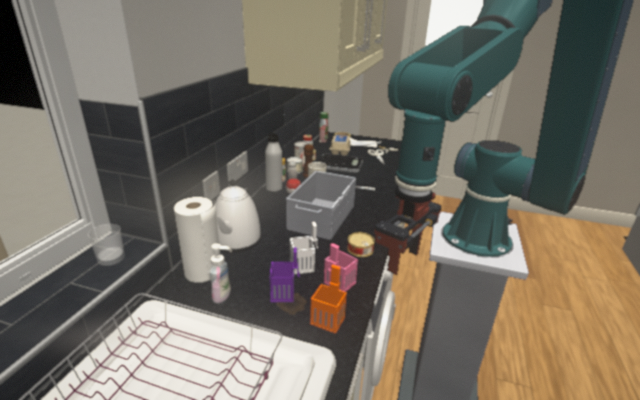

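View pics/top0.png

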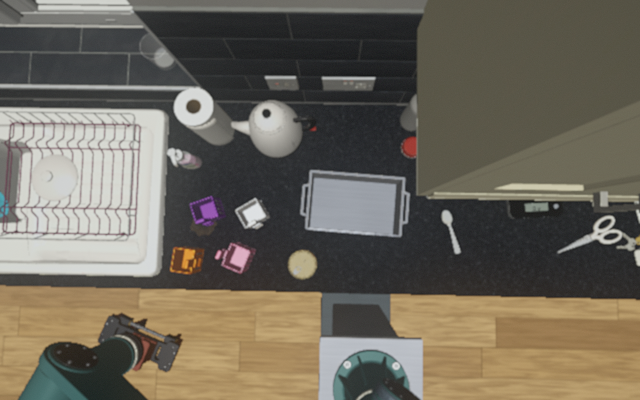

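The white pocket is at about (252,213) in the top view and (302,252) in the side view. The tub is at (354,205) in the top view, with its near rim at row ~236. Next I'll work from the point clouds.

```bash
cat > h.py <<'E'
import numpy as np,cv2
def cloud(d):
    z=d["range_z"].astype(float);K=d["intrinsics"];v,u=np.mgrid[:z.shape[0],:z.shape[1]]
    P=np.stack([(u-K[0,2])/K[0,0]*z,(v-K[1,2])/K[1,1]*z,z],-1)
    W=(P-d["t"])@d["R"]; W[z==0]=np.nan
    return W
def proj(d,X):
    c=np.asarray(X)@d["R"].T+d["t"];K=d["intrinsics"]
    return np.stack([c[...,0]/c[...,2]*K[0,0]+K[0,2],c[...,1]/c[...,2]*K[1,1]+K[1,2]],-1)
E
python3 - <<'E'
from h import *
for c in("top","side"):
    d=np.load(c+"0.npz");W=cloud(d);im=d["image"].astype(int)
    white=(im.min(-1)>130)&(im.max(-1)-im.min(-1)<40)
    print(c)
    if c=="top":
        print("table z",np.nanmedian(W[215:225,272:290,2]))
        t=W[160:245,295:415].reshape(-1,3);s=t[(t[:,2]>.115)&(t[:,2]<.15)]
        print("tub rim pts",len(s));r=cv2.minAreaRect((s[:,:2]*1000).astype(np.float32));print(r,cv2.boxPoints(r).tolist(),np.nanpercentile(s[:,2],[5,50,95]))
        w=W[195:235,230:275].reshape(-1,3)
    else: w=W[215:278,285:322].reshape(-1,3)
    m=(w[:,2]>.012)&(w[:,2]<.2)
    w=w[m]
    for lo,hi in((.02,.06),(.06,.09),(.09,.11),(.11,.17)):
        q=w[(w[:,2]>lo)&(w[:,2]<hi)]
        if len(q)>3: print(lo,len(q),cv2.minAreaRect((q[:,:2]*1000).astype(np.float32)),q.mean(0).round(4),q.max(0).round(3),q.min(0).round(3))
    cup=W[...,2]
a=cv2.resize(cv2.imread("pics/top0.png")[150:290,220:420],None,fx=4,fy=4,interpolation=2)
b=cv2.resize(cv2.imread("pics/side0.png")[165:290,270:380],None,fx=4,fy=4,interpolation=2)[:, :]
cv2.imwrite("pics/crop1.png",a);cv2.imwrite("pics/crop2.png",b)
d=np.load("top0.npz");W=cloud(d)
print("cupboard",np.nanmin(W[100:190,425:,2]),[W[r,c].round(3).tolist() for r,c in((100,422),(185,422),(185,600),(196,500))])
E
```

```text
top
table z -0.0017265742874307253
tub rim pts 869
((561.7872924804688, 62.24397277832031), (308.0768127441406, 171.3526153564453), 86.319091796875) [[466.39849853515625, -85.97627258300781], [637.3976440429688, -96.97706604003906], [657.1760864257812, 210.46421813964844], [486.17694091796875, 221.4650115966797]] [0.11614875 0.1289898  0.13303811]
0.02 134 ((529.3435668945312, 367.6632080078125), (60.44334411621094, 68.79933166503906), 30.86666488647461) [0.5327 0.3722 0.0407] [0.572 0.411 0.06 ] [0.486 0.324 0.02 ]
0.06 172 ((522.70263671875, 365.3888244628906), (78.13136291503906, 70.57759857177734), 31.66034507751465) [0.5298 0.3696 0.0768] [0.573 0.413 0.089] [0.484 0.324 0.06 ]
0.09 19 ((497.1084899902344, 346.06884765625), (11.861175537109375, 24.43314552307129), 61.75981140136719) [0.4971 0.3462 0.0982] [0.51  0.357 0.109] [0.489 0.339 0.09 ]
0.11 45 ((498.6513977050781, 350.44390869140625), (9.311519622802734, 24.105548858642578), 31.16339874267578) [0.4986 0.3487 0.1417] [0.506 0.362 0.153] [0.491 0.339 0.114]
side
0.02 651 ((535.7509765625, 313.69244384765625), (118.91586303710938, 314.1125183105469), 21.068626403808594) [0.5493 0.3037 0.0422] [0.647 0.478 0.06 ] [0.479 0.187 0.02 ]
0.06 575 ((524.0855712890625, 345.1920166015625), (117.2969741821289, 372.1682434082031), 21.04500961303711) [0.5311 0.3403 0.0735] [0.646 0.538 0.09 ] [0.479 0.19  0.06 ]
0.09 75 ((501.5163879394531, 353.52374267578125), (40.56479263305664, 312.3544921875), 6.231002330780029) [0.4954 0.4205 0.099 ] [0.538 0.51  0.11 ] [0.481 0.199 0.09 ]
0.11 119 ((493.2657470703125, 428.28729248046875), (167.77157592773438, 18.421138763427734), 89.81510925292969) [0.493  0.4205 0.1343] [0.503 0.512 0.152] [0.484 0.344 0.11 ]
cupboard 0.5260070418369299 [[0.731, -0.04, 0.505], [0.568, -0.04, 0.506], [0.557, -0.284, 0.631], [0.55, -0.187, 0.501]]
```

View pics/crop1.png

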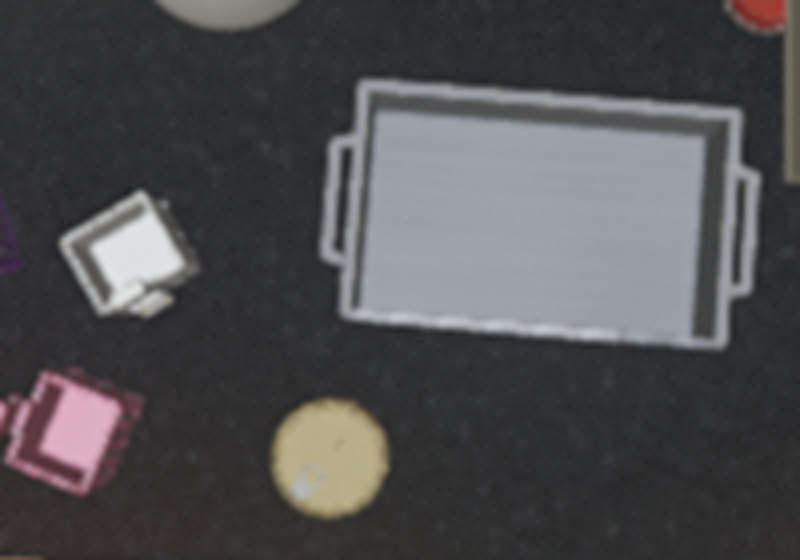

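View pics/crop2.png

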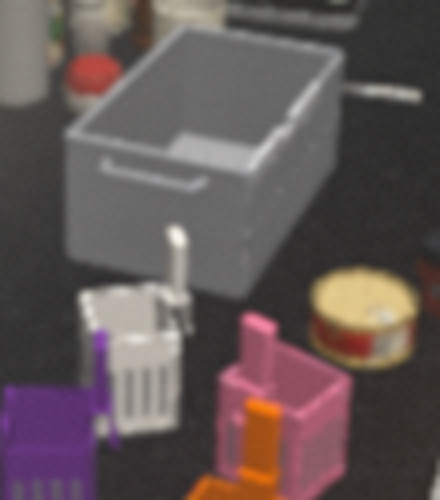

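The crops show the white pocket's tab toward the lower right (near side), yawed about 31°. The near rim of the tub has visible irregularities, with a possible notch at about side pixel (341,197). I'll grasp now and fit the near rim in the same script.

```bash
cat >> h.py <<'E'
from scipy.spatial.transform import Rotation as Ro
def down(psi): # tool z down, tool x at world angle psi (rad)
    return [np.cos(psi/2),np.sin(psi/2),0.,0.]
E
python3 - <<'E'
from h import *
for c in("top","side"):
    d=np.load(c+"0.npz");W=cloud(d)
    s=W.reshape(-1,3);o=np.array([.476,.067]);yw=np.radians(-3.7);R=np.array([[np.cos(yw),np.sin(yw)],[-np.sin(yw),np.cos(yw)]])
    l=(s[:,:2]-o)@R.T
    m=(abs(l[:,0])<.02)&(abs(l[:,1])<.125)&(s[:,2]>.115)&(s[:,2]<.15);l=l[m];z=s[m,2]
    print(c,m.sum(),"fit",np.polyfit(l[:,1],l[:,0],1))
    for a in np.arange(-.12,.12,.01):
        k=(l[:,1]>=a)&(l[:,1]<a+.01)
        if k.any(): print(round(a,2),k.sum(),(l[k,0].min()*1e3).round(1),(l[k,0].max()*1e3).round(1),(z[k].max()*1e3).round(1),(np.median(z[k])*1e3).round(1))
    f=(s[:,2]>.115)&(s[:,2]<.15)
    L=(s[f,:2]-o)@R.T; b=(abs(L[:,1])<.14)&(L[:,0]>-.02)&(L[:,0]<.19); 
    g=L[b]; print("far x",np.percentile(g[:,0],[1,99]),"y", [np.percentile(g[(g[:,0]>.03)&(g[:,0]<.05),1],p).round(4) for p in(1,99)])
    # rectified strip image
    ys=np.arange(.12,-.12,-.0006);zs=np.arange(-.02,.02,.0006) if c=="top" else np.arange(.02,-.03,-.0006)
    G=np.zeros((len(zs),len(ys),3))
    for i,v in enumerate(zs):
        lx=np.full_like(ys,v if c=="top" else 0)
        G[i,:,:2]=o+np.stack([lx,ys],-1)@R; G[i,:,2]=.13+(0 if c=="top" else v)
    uv=proj(d,G).astype(np.float32)
    im=cv2.remap(d["image"],uv[...,0],uv[...,1],2);cv2.imwrite(f"pics/rect_{c}.png",cv2.resize(im,(800,200)))
cv2.imwrite("pics/rect.png",np.vstack([cv2.imread(f"pics/rect_{c}.png") for c in("top","side")]))
E
python3 - <<'E'
from bench import *
from h import *
psi=np.radians(121)
g=np.array([.4985,.350,.116+.002])
move_ptp([g[0],g[1],.25],down(psi)); servo_line(g,rate=.12,contact_N=8) and print("contact!")
print(current_position(),current_force()); f0=current_force()
for c in ("side","top"):cv2.imwrite(f"pics/g_{c}.png",capture(c)["image"])
print(current_clock(),current_joint_pos().round(2) if hasattr(current_joint_pos(),'round') else current_joint_pos())
a=cv2.imread("pics/g_side.png")[160:300,260:400];b=cv2.imread("pics/g_top.png")[150:290,190:330]
cv2.imwrite("pics/g.png",np.vstack([cv2.resize(np.hstack([a,b]),(800,400),interpolation=2),cv2.resize(cv2.imread("pics/rect.png"),(800,200))]))
E
```

```text
top 184 fit [-0.00038786  0.00320574]
-0.12 6 2.1 5.4 131.1 128.6
-0.11 8 1.2 4.7 131.9 127.6
-0.1 6 0.7 3.8 129.7 128.3
-0.09 6 2.4 5.7 129.0 126.0
-0.08 7 1.4 4.9 130.1 127.9
-0.07 7 0.7 4.2 131.4 126.5
-0.06 10 0.3 6.1 132.4 128.5
-0.05 5 2.1 5.2 130.9 129.9
-0.04 8 0.9 4.5 130.4 128.3
-0.03 8 0.2 6.1 132.2 127.7
-0.02 8 2.1 5.7 129.9 127.4
-0.01 6 1.4 4.7 132.0 130.1
-0.0 9 0.5 6.1 130.0 127.6
0.01 7 0.2 5.9 128.0 127.9
0.02 8 1.6 5.2 124.9 121.8
0.03 7 0.7 4.3 123.4 120.7
0.04 9 0.2 6.1 128.4 121.3
0.05 6 2.1 5.4 131.3 128.5
0.06 8 1.2 4.7 131.2 129.1
0.07 9 0.2 6.1 133.1 128.5
0.08 7 2.3 5.9 129.6 127.4
0.09 7 1.4 4.9 134.4 130.6
0.1 7 0.7 4.2 129.2 127.6
0.11 10 0.2 6.1 130.8 127.4
far x [0.00047365 0.17079915] y [np.float64(-0.1357), np.float64(0.1374)]
side 112 fit [-0.00145516 -0.00357667]
-0.12 4 -5.4 -0.4 129.2 124.8
-0.11 2 -4.4 -0.8 128.6 124.0
-0.1 5 -5.1 0.1 129.5 126.0
-0.09 4 -5.2 -1.5 126.6 124.4
-0.08 2 -5.2 -4.3 128.1 122.7
-0.07 6 -5.8 -1.4 129.8 124.6
-0.06 3 -5.0 -0.1 129.6 127.6
-0.05 3 -5.5 1.1 126.8 126.5
-0.04 4 -4.9 -3.2 129.8 127.8
-0.03 5 -5.3 -0.9 131.4 127.0
-0.02 5 -5.9 -1.4 129.8 123.3
-0.01 5 -5.9 -0.5 130.2 126.3
-0.0 5 -4.9 -0.3 129.3 127.3
0.01 6 -4.8 0.9 130.1 125.4
0.02 5 -6.9 1.0 123.9 120.8
0.03 2 -5.1 -2.0 121.5 121.4
0.04 3 -4.6 1.2 127.0 121.2
0.05 5 -5.8 -2.5 129.9 127.2
0.06 6 -5.4 0.2 130.3 127.0
0.07 4 -5.2 -0.8 128.3 124.7
0.08 7 -6.9 0.3 129.3 127.6
0.09 3 -3.7 -1.2 131.1 130.2
0.1 8 -6.8 -0.3 131.2 129.8
0.11 6 -5.7 -1.3 129.7 127.0
far x [-0.00588372  0.16437198] y [np.float64(-0.137), np.float64(0.1389)]
[0.49908401 0.350353   0.11877698] [-0.33426813 -1.39221557  0.16596753]
3.2917 [ 0.5   0.48  1.6   0.    1.06 -1.61]
```

View pics/g.png

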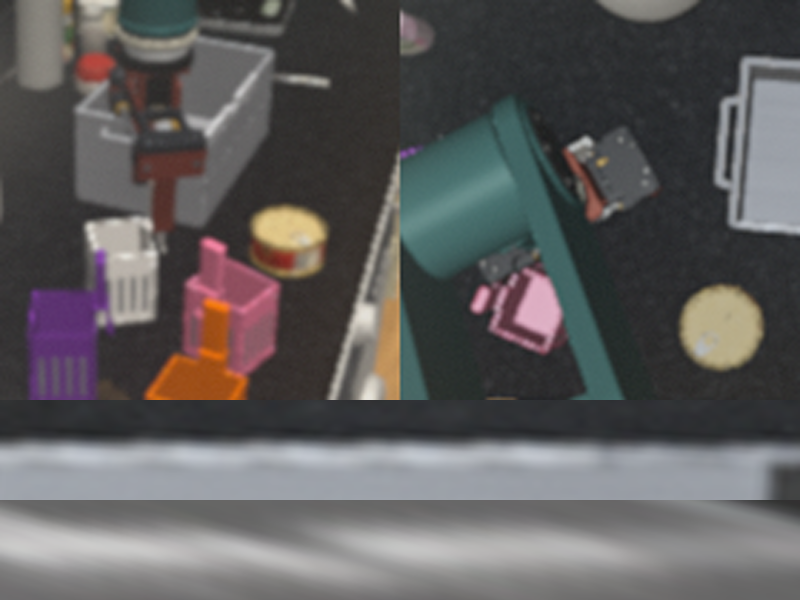

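The gripper is straddling the white tab and nothing is touching. Both cameras' depth shows the notch at about +0.033 along the rim, where the strip height reads ~121 mm instead of ~129. The cameras disagree by ~5 mm on rim x, so I'll find that by touch using the pocket wall against the rim's inner face.

```bash
cat >> h.py <<'E'
yw=np.radians(-3.7);O=np.array([.476,.067])
RL=np.array([[np.cos(yw),-np.sin(yw)],[np.sin(yw),np.cos(yw)]])
PSI=np.radians(86.3)
def tcp(lx,ly,hz,dz=.023):  # hook at local (lx,ly), hook height hz; tcp is dz above the hook
    return [*(O+RL@np.array([lx,ly])),hz+dz]
def loc(p): 
    q=RL.T@(np.array(p[:2])-O); return np.array([*q,p[2]-.023]).round(4)
def fl(f):
    f=np.array(f);return np.array([*(RL.T@f[:2]),f[2]]).round(2)
E
python3 - <<'E'
from bench import *
from h import *
move_gripper(.015); p=current_position(); print("gap",current_finger_gap(),p)
servo_line([p[0],p[1],.295],rate=.12); print(current_force())
move_ptp(tcp(.010,.033,.27),down(PSI)); sleep(.3)
print(loc(current_position()),current_finger_gap(),current_force(),current_clock())
sd=capture("side");td=capture("top");np.savez("side1.npz",**sd);np.savez("top1.npz",**td)
# held pose check: tab cloud
for n,d in(("side",sd),("top",td)):
    W=cloud(d).reshape(-1,3);l=np.c_[(W[:,:2]-O)@RL,W[:,2]]
    for lo,hi in((.17,.24),(.24,.262),(.27,.30)):
        m=(abs(l[:,0]-.03)<.08)&(abs(l[:,1]-.033)<.05)&(l[:,2]>lo)&(l[:,2]<hi)
        if m.sum()>4: print(n,lo,m.sum(),np.percentile(l[m],[3,97],axis=0).round(4).tolist())
a=sd["image"][60:280,210:430];b=td["image"][100:320,230:450]
cv2.imwrite("pics/held.png",cv2.resize(np.hstack([a,b]),(800,400),interpolation=2))
E
```

```text
gap 0.02380388631334898 [0.49834757 0.34988241 0.11782377]
[ 0.29752837  0.11913836 -1.42045461]
[0.0101 0.0339 0.2699] 0.023661992624549284 [-0.19410741  0.28900673 -1.31956452] 7.2
side 0.17 412 [[0.0106, 0.0012, 0.1767], [0.0706, 0.0718, 0.2382]]
side 0.24 240 [[-0.0022, -0.0023, 0.2406], [0.0717, 0.072, 0.2608]]
side 0.27 51 [[-0.0043, 0.0174, 0.2713], [0.0154, 0.0556, 0.2996]]
```

View pics/held.png

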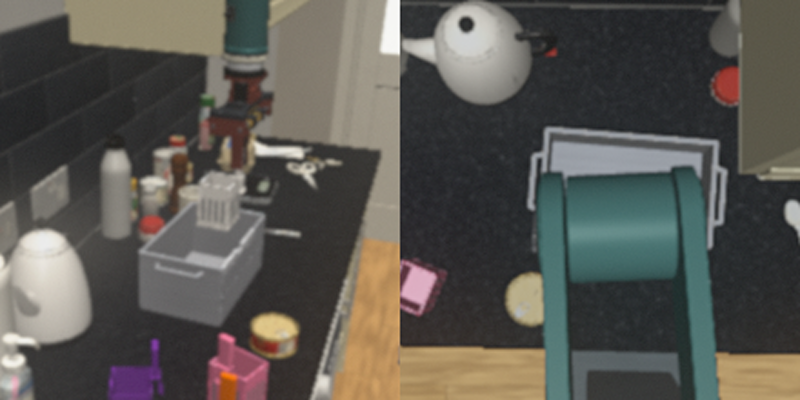

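The pocket is held upright (about 140 g on the wrist) above the near rim, around (215,205) in the left half of the picture, clear of the tin. Compared with the arm's own position, the side camera is about 5 mm off in x, so the rim centre should be near local x = +3 mm. Next I'll lower inside the tub and touch the inner face.

```bash
python3 - <<'E'
from bench import *
from h import *
print(servo_line(tcp(.012,.033,.169),rate=.1,contact_N=4),loc(current_position()))
sleep(.3); f0=current_force()
hit=servo_line(tcp(-.006,.033,.169),rate=.015,contact_N=2)
p=loc(current_position()); print(hit,p,fl(np.array(current_force())-f0),current_clock())
if hit: servo_line(tcp(p[0]+.004,.033,.169),rate=.02)
print(loc(current_position()),fl(np.array(current_force())-f0),current_clock())
E
```

```text
False [0.0125 0.0331 0.1696]
True [-0.0006  0.033   0.1689] [ 3.17 -0.03  1.24] 9.6
[0.0031 0.0329 0.1686] [0.63 0.74 1.25] 10.0
```

```bash
python3 - <<'E'
from bench import *
from h import *
servo_line(tcp(.0016,.033,.169),rate=.02); sleep(.3); f0=np.array(current_force())
hit=servo_line(tcp(.0016,.033,.136),rate=.04,contact_N=2.5)
print(hit,loc(current_position()),fl(current_force()-f0))
if not hit:
    sleep(.2);f0=np.array(current_force())
    hit=servo_line(tcp(.0016,.033,.118),rate=.015,contact_N=3)
    print(hit,loc(current_position()),fl(current_force()-f0),current_clock())
E
```

```text
False [0.0018 0.033  0.1362] [ 0.78  0.16 -0.35]
True [0.0015 0.033  0.1214] [-0.32 -0.15  5.76] 12.6333
```

First contact is at hook height 0.1214 m, against 0.122 expected for home in the notch (0.130 would be the strip top). I'll confirm by feeling the notch's end walls and then centre the lip.

```bash
python3 - <<'E'
from bench import *
from h import *
def probe(a,b,n=2):
    sleep(.2);f0=np.array(current_force());h=servo_line(b,rate=.012,contact_N=n);p=loc(current_position())
    print(h,p,fl(current_force()-f0));r=p;servo_line(a,rate=.02);return r
c=(.0016,.033,.124); c0=tcp(*c); servo_line(c0,rate=.02)
a=probe(c0,tcp(.0016,.039,.124)); b=probe(c0,tcp(.0016,.027,.124))
y=(a[1]+b[1])/2; m=tcp(.0016,y,.124); servo_line(m,rate=.02)
e=probe(m,tcp(.0066,y,.124)); f=probe(m,tcp(-.0034,y,.124))
x=(e[0]+f[0])/2
print("centre",x,y,current_clock()); open("c.txt","w").write(f"{x} {y}")
E
```

```text
True [0.0011 0.0356 0.1235] [0.39 0.11 1.4 ]
True [0.0013 0.0315 0.1237] [1.04 1.76 0.09]
True [0.0034 0.0334 0.1234] [-0.8  -0.34 -0.43]
True [-1.000e-04  3.350e-02  1.239e-01] [ 1.91 -1.08  0.36]
centre 0.00165 0.033549999999999996 16.3667
```

Walls at ±2.05 mm along the rim and ±1.75 mm across match the notch and slot clearances exactly. Now seat, release, retreat and check.

```bash
python3 - <<'E'
from bench import *
from h import *
x,y=map(float,open("c.txt").read().split())
servo_line(tcp(x,y,.1245),rate=.02);sleep(.3);f0=np.array(current_force())
print(servo_line(tcp(x,y,.118),rate=.01,contact_N=2.5),loc(current_position()),fl(current_force()-f0))
p=current_position();sleep(.3); move_gripper(.06); sleep(.3); print(current_finger_gap(),fl(current_force()))
servo_line([p[0],p[1],p[2]+.2],rate=.12)
move_ptp([.3,.45,.3],down(PSI)); sleep(.3)
sd=capture("side");td=capture("top")
for n,d in(("side",sd),("top",td)):
    W=cloud(d).reshape(-1,3);l=np.c_[(W[:,:2]-O)@RL,W[:,2]]
    for lo,hi in((.06,.115),(.15,.20)):
        m=(l[:,0]>(-.012 if lo>.1 else .01))&(l[:,0]<.09)&(abs(l[:,1]-.033)<.05)&(l[:,2]>lo)&(l[:,2]<hi)
        if m.sum()>4: print(n,lo,m.sum(),np.percentile(l[m],[3,97],axis=0).round(4).tolist(),cv2.minAreaRect((l[m,:2]*1e3).astype(np.float32)))
    m=(l[:,0]>-.02)&(l[:,0]<.19)&(abs(l[:,1])<.155)&(l[:,2]>.115)&(l[:,2]<.14)
    print(n,"tub x",np.percentile(l[m,0],[1,99]).round(4),"y",np.percentile(l[m,1],[1,99]).round(4))
a=sd["image"][150:290,270:410];b=td["image"][150:290,290:430]
cv2.imwrite("pics/done.png",cv2.resize(np.hstack([a,b]),(800,400),interpolation=2))
print(current_clock())
d=np.load("top0.npz");W=cloud(d).reshape(-1,3);l=np.c_[(W[:,:2]-O)@RL,W[:,2]]
m=(l[:,0]>-.02)&(l[:,0]<.19)&(abs(l[:,1])<.155)&(l[:,2]>.115)&(l[:,2]<.14)
print("before top tub x",np.percentile(l[m,0],[1,99]).round(4),"y",np.percentile(l[m,1],[1,99]).round(4))
E
```

```text
True [0.0017 0.0336 0.1214] [-1.77 -0.59  5.96]
0.05970128057624176 [ 0.65 -0.17  0.87]
side 0.06 169 [[0.0194, -0.0041, 0.0773], [0.0627, 0.0703, 0.1105]] ((40.348846435546875, 34.28377914428711), (48.275142669677734, 79.12971496582031), 1.1118853092193604)
side 0.15 37 [[-0.0071, 0.0291, 0.1504], [0.0025, 0.0481, 0.1791]] ((-1.6169614791870117, 37.23748779296875), (10.696988105773926, 22.81644058227539), 2.2494993209838867)
side tub x [-0.0092  0.1634] y [-0.1347  0.1518]
top 0.06 115 [[0.0115, -0.0016, 0.0654], [0.0695, 0.0675, 0.1128]] ((39.890586853027344, 32.929046630859375), (69.88370513916016, 59.73664474487305), 89.9700698852539)
top 0.15 35 [[-0.0009, 0.0222, 0.1564], [0.0092, 0.044, 0.1799]] ((4.349267482757568, 33.26671600341797), (22.648117065429688, 10.086259841918945), 83.79988861083984)
top tub x [-0.0018  0.1706] y [-0.15    0.1525]
22.3667
before top tub x [0.0005 0.1708] y [-0.1509  0.153 ]
```

View pics/done.png

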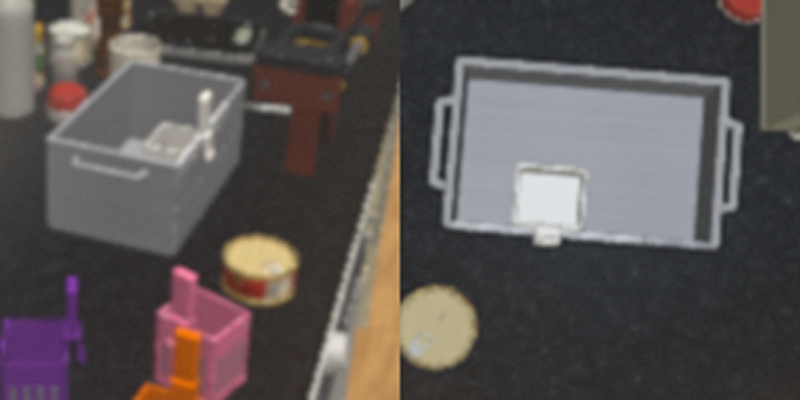

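The picture shows the pocket hanging inside the tub: lip over the near rim, tab upright at left-half (205,120), and box square to the rim at right-half (548,195). The tin and look-alikes are in place and the tub hasn't moved. Handing in.

```bash
python3 -c "
from bench import *
close_job()"
```

```text
the job is handed in; nothing more can be done
```

The white pocket is hanging in the notch on the tub's near rim, released and standing clear of the arm. I handed the job in at about 22 s of the 67 s allowed.

- **How it went in:** I gripped the pocket by its tab and lowered it inside the tub. I found the rim by touching the pocket wall gently against its inner face, about 3 N. Both cameras' depth showed the notch about 33 mm along the rim, so I lowered there, and the lip went straight in.
- **Seating:** The lip came to rest at 121.4 mm, against 122 mm expected. Touching the notch ends gave ±2.05 mm of play, and touching across the slot gave ±1.75 mm. These match the 28 mm notch and the 10 mm slot. The last lowering stopped at about 6 N.
- **Final picture:** The tab top is at about 179 mm (178 expected), and the box is square to the rim. In the top view the tub measures within about 2 mm of where it started. The tin, the pink and orange pockets and what showed of the purple one look undisturbed. I did not check the mug, timer or spoon separately.
- **Disagreement:** The two cameras differed by about 5 mm on where the rim was across the tub. I relied on touch for that direction.

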